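# Mark a cattle tag in the clamshell cam press

### The arm

A 7-joint arm with a two-finger parallel gripper is mounted at the origin on the work surface. World frame = base frame: x ahead of the robot, y to its left, z up, the work surface at z = 0. Lengths are in mm, angles in rad, forces in N, time in s.
With the tool pointing down it reaches from about 400 to 875 mm from the base axis. Payload 4.4 kg.
Tool frame: the origin (TCP) lies midway between the tips of the shut fingers; the grasp point (between the pads) lies 19 mm behind it; z points along the fingers, y is the line along which they close (so a half turn about z gives the same grasp; the last joint's range is limited). The gripper opens to 85 mm and grips with 20 to 120 N. Pads are 22 mm wide; open, the fingers measure 114 mm over their backs; the gripper's body (76 mm by 85 mm) begins 54 mm behind the grasp point. The pads swing forward as they close: fully open they stand 13 mm farther back than shut.
Start: joints at [-0.066, 0.628, 0.038, 1.517, -0.027, 0.996, -0.02], TCP at [650.014, 0.027, 231.313] pointing down, gripper open.
Joint ranges: [-3.06, 3.06], [-0.37, 2.12], [-1.25, 1.32], [0.18, 2.47], [-1.1, 4.24], [0.23, 1.98], [-2.94, 2.94]. Speed limits (rad/s): [2.57, 2.57, 3.14, 3.14, 3.14, 3.14, 3.14].

### API

Orientations are given as [roll, pitch, yaw] about the fixed x, y, z axes, in that order (R = Rz(yaw) Ry(pitch) Rx(roll)).
In Python, from cell import monitor, cams, ctrl gives the robot as it stands.
- The arm moves only by the tool drive_tool, never from a script. Its argument "motion" is a list of rows, each an object with "fingers": the opening, from 0 (shut) to 1 (fully open); "linear": the shift along the tool's x, y, z in m, a list of three; "twist": the turn about the tool's z in rad. In form: [{"fingers": fingers, "linear": [x, y, z], "twist": twist}, ...]. A call has 1 to 5 rows; each row shifts and turns the commanded pose from where the row before left it, along the tool's axes as they then stand; what a row does not reach is not made up. A row lasts 1/12 s, in which the tool goes at most 41.7 mm and 7.16 degrees, less where a joint would pass 70% of its speed; a pose out of reach is approached as far as the arm can. A call with a gripper value outside its range is refused whole. The fingers move at their own pace and stop on an object; the grip force is fixed at half the most. Time passes only in rows, so rows that do not move let the fingers close. It gives the time, the measured TCP pose, the force, the opening and the grip force at its end, in the units of the state.
- monitor.read_state(): the state, without advancing time (a new reading comes with each control period).
- cams.get_image(name): name is "scene" or "side" or "wrist"; returns a dict with "color" (384x512x3 uint8, blue, green, red), "K" (3x3 intrinsics, pixels), "R" (3x3) and "t" (3): a world point X has camera coordinates R X + t. Camera axes: x right, y down, z forward; pixel columns grow to the right and rows downward; lengths in mm; the calibration is good to about 2 mm. A picture is of the moment at which its call begins. There is no depth.
- ctrl.finish_job(): hands the job in; it is judged then, once.
The state is a dict: "clock": time; "qpos": joint angles; "qd": joint speeds; "tau": joint torques, N m; "eef_pos": TCP position; "tool_rot": TCP orientation; "force": force on the tool from outside, world axes, zero at the start; "torque": the same for the moment, N m; "width": finger opening in mm; "gripper_force": force on a finger pad.
Only numpy, scipy, OpenCV 4.12 (cv2) and the standard library are available. Lean on these libraries where they do the work, as an engineer would, in place of code of your own. Each camera call takes 0.05 s, during which the arm holds its last target. There are 200 camera calls.

### The job

A blank cattle tag lies in the marking press. Close the press's upper half down onto the lower half so that their rims meet all round, then take the side lever by its revolving handle and swing it up to the top of the cam's lift, where the lever stands straight up, pressing the tag against the type. Finish still holding the lever there, since it springs back when let go, and leave the other things on the bench where they are.

Things in the scene. Friction and masses are not known exactly. Their poses are not given: they have to be found in the camera images.
- press: the marking press, bolted to the bench: aluminium clamshell, base plate 150 (x) x 110 (y) x 10 mm, lower shell 110 x 100 mm, its rim 70 mm above the bench. Origin on the bench under the centre; x points from its front (towards the robot) to its hinge at the back, y to its left, z up. Shut, its flat top is 94 mm above the bench.
- lid (a joint): angle of the upper half (0.55 kg), rad: 0 shut, rims touching; 1.57 upright; 1.75 fully open. A stiff hinge (0.45 N m friction) keeps it where it is left: it does not fall shut, and takes up to 5 N at its handle to move. It turns about the line through lid_hinge along the press's y; closing brings its handle forward (press -x) and down.
- lid_hinge (a point): middle of the hinge line of the upper half, 58 mm behind the press's centre and 70 mm above the bench
- lid_handle (a point): middle of the upper half's handle: a black round bar 12 mm thick along the press's y axis, 56 mm clear between its two posts, 155 mm from the hinge line and 10 mm above the rim plane, 42 mm clear in front of the shell's front edge. Shut, it is 80 mm above the bench and 97 mm in front of the press's centre.
- lever (a joint): angle of the cam lever on the press's right (-y) side, rad: 0 at rest, lying forward 7 degrees above level; 1.45 straight up, the highest lift (7.9 mm); stop at 1.85, the lift falling again past 1.45. A spring (0.26 N m at 0, 0.58 N m upright) pulls it back to 0. Raising it takes its handle up and back (press +x). From 0.7 rad on, hooks on its shaft catch pins on the shut upper half.
- lid_pad (a point): bare spot on top of the upper half to press on, 40 mm in front of the press's centre on its midline: 24 mm above the rim plane when shut (94 mm above the bench), bare for 15 mm all round
- lever_axis (a point): point on the lever's shaft line, 40 mm above the bench, 114 mm to the right (-y) of the press's centre, level across with the middle of the lever's handle
- lever_grip (a point): middle of the lever's revolving handle, 100 mm from the shaft line. At rest it is 52 mm above the bench and 99 mm in front of the shaft line; with the lever upright it is 140 mm above the bench, straight over it.
- handle: the lever's handle: black plastic sleeve 16 mm thick, 60 mm long, parallel to the press's y axis, sticking out to the right of the lever's arm, free to spin about its own axis; origin at its middle (the same point as lever_grip)
- tag: white plastic cattle tag, panel 56 x 58 mm with a short neck, 4 mm thick, already in place on the lift plate inside the lower shell, 56 mm above the bench; origin under the panel's centre
- type_block: steel type block 50 x 50 mm, spring-backed (4 N per mm), under the upper half: it comes 5.4 mm above the tag when the press is shut, and the last 2.5 mm of the lift press the tag against it with about 10 N
- jar: clear open glass jar, 80 mm across and 112 mm tall, to the left (+y) of the press; origin under its centre
- tag_box: open cardboard box of spare tags, 80 x 120 x 50 mm, to the right (-y) of the press and its lever; origin under its centre
- torch: aluminium torch lying on the bench to the left (+y) of the press, near its front, 150 mm long, head 42 mm across; origin on the bench under its middle, x along it to the head
- applicator: white plastic ear-tag applicator (pliers), lying flat, 230 mm long and 100 mm wide, 24 mm thick; origin on the bench near its middle
- funnel: steel funnel standing mouth down, 124 mm across, 118 mm tall; origin under its centre
- tub: orange plastic tub, open, 146 mm across the rim, 90 mm tall; origin under its centre
- screwdriver: screwdriver with a wooden handle lying on the bench, 190 mm long, 26 mm thick; origin under its middle, x along it to the blade
There are look-alikes about, which are no part of the job. Several things have the shape of the tag; the one meant has the colours described above.

How it is judged (in metres and radians):
On the way:
1. the upper half is shut, rim on rim, with the lever still down (value of joint lid below 0.025 rad and value of joint lever below 0.4 rad), for 0.2 s.
At the end, for the whole second after the job is handed in: The upper half is shut (within 0.025 rad, 3 mm at the front rim); the lever stands within 0.12 rad of straight up, the top of the lift (1.45 rad), and is still; the robot's fingers bear on the lever's handle with more than 1.5 N; and the tag is pressed against the type block with more than 5 N (value of joint lid below 0.025 rad and value of joint lever between 1.33 and 1.57 rad and velocity of joint lever between -0.1 and 0.1 rad/s and contact force between the fingers and handle above 1.5 N and contact force between tag and type_block above 5 N); the arm keeps its last pose, push and grip.
It fails at once if one of the other things on the bench is moved by more than 30 mm (distance of any of jar, tag_box, torch, applicator, funnel, tub, screwdriver from where it was at the start of the episode above 0.03 m).
It also fails if it takes over 54 s, if anything falls off the work surface, if the arm or the gripper's body presses on something with over 40 N, if the wrist force passes 120 N, or if a joint passes its speed limit or range.

## Working session

There is one attempt and no reset: what is moved stays moved. The work goes in short steps, Python scripts to look and compute and a tool call to move; the robot and the scene stay as the last step left them, time stands still between calls to the robot, and variables do not carry over. Pictures are saved under pics/ and viewed, at most 10 in all, crops included, and the job is handed in when it is done.

Besides the shell and the picture viewer there is one more tool, called after "Emit:" as a command line: name --argument value ..., lists and objects as JSON in quotes. drive_tool: Moves the arm, as the interface text tells. Its arguments: {"type":"object","properties":{"motion":{"type":"array"}},"required":["motion"]}

```bash
mkdir -p pics; ls; python3 - <<'E'
from cell import monitor,cams,ctrl
import cv2,numpy as np
for n in ["scene","side","wrist"]:
    d=cams.get_image(n); cv2.imwrite(f"pics/{n}0.png",d["color"]); np.savez(f"pics/{n}0.npz",**d)
    print(n,d["K"].tolist(),np.round(d["R"],4).tolist(),np.round(d["t"],1).tolist())
print(monitor.read_state())
a=cv2.imread("pics/scene0.png");cv2.imwrite("pics/s0.png",cv2.resize(a,(800,600),interpolation=cv2.INTER_CUBIC))
a=cv2.imread("pics/side0.png");cv2.imwrite("pics/d0.png",cv2.resize(a,(800,600),interpolation=cv2.INTER_CUBIC))
E
```

```text
pics
scene [[352.8111921949004, 0.0, 253.68515140213918], [0.0, 352.8111921949004, 193.461837005116], [0.0, 0.0, 1.0]] [[-0.8097, 0.5868, 0.0051], [0.4934, 0.6855, -0.5355], [-0.3177, -0.4311, -0.8445]] [449.7, -239.4, 1336.3]
side [[459.62847778879, 0.0, 254.38513416237157], [0.0, 459.62847778879, 193.19172980203626], [0.0, 0.0, 1.0]] [[0.9971, -0.0758, -0.0019], [-0.0604, -0.7798, -0.6232], [0.0458, 0.6215, -0.7821]] [-568.9, 95.1, 1514.2]
wrist [[325.1142370801051, 0.0, 259.1085012322215], [0.0, 325.1142370801051, 187.05258411699137], [0.0, 0.0, 1.0]] [[1.0, 0.0008, -0.0012], [0.0011, -0.9652, 0.2616], [-0.001, -0.2616, -0.9652]] [-648.8, -34.2, 377.6]
{'clock': 0.15, 'qpos': array([-0.06581492,  0.6291355 ,  0.03843232,  1.5181265 , -0.02699367,
        0.9963168 , -0.02000416]), 'qd': array([ 3.81679872e-04, -2.18563359e-03,  1.41963243e-03, -3.42870651e-03,
        6.06552770e-04, -7.66641112e-05,  6.66666278e-04]), 'tau': array([ 2.19518879e-03, -5.63800478e+01,  1.22790758e+00, -1.93650573e+01,
        1.11919764e-02,  7.40401709e-03, -1.44664841e-05]), 'eef_pos': array([6.49524917e+02, 5.01515938e-02, 2.30602640e+02]), 'tool_rot': array([-3.14012376e+00,  2.94906190e-06,  1.57082379e+00]), 'force': array([-0.31454338, -0.93367503,  0.24886152]), 'torque': array([-0.02986758, -0.00828758, -0.01677863]), 'gripper_force': 0.0, 'width': 85.82581197648845}
```

View pics/s0.png

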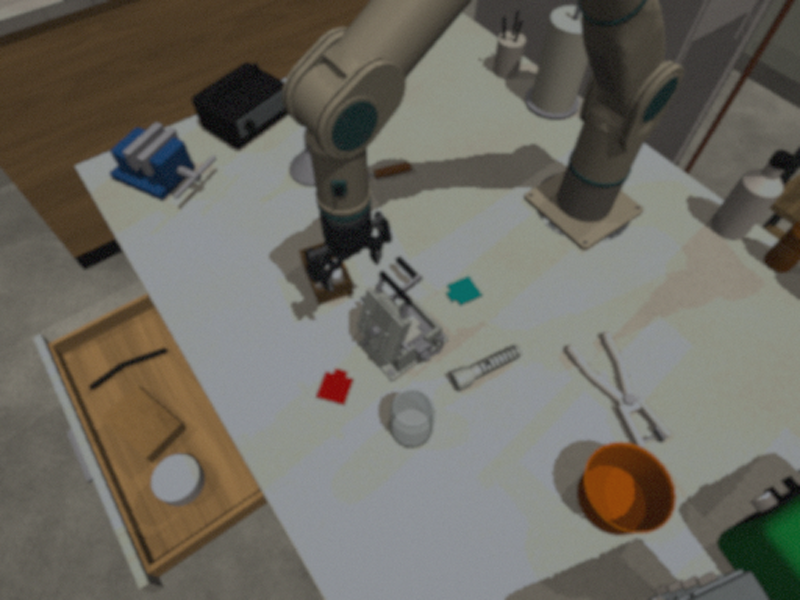

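View pics/d0.png

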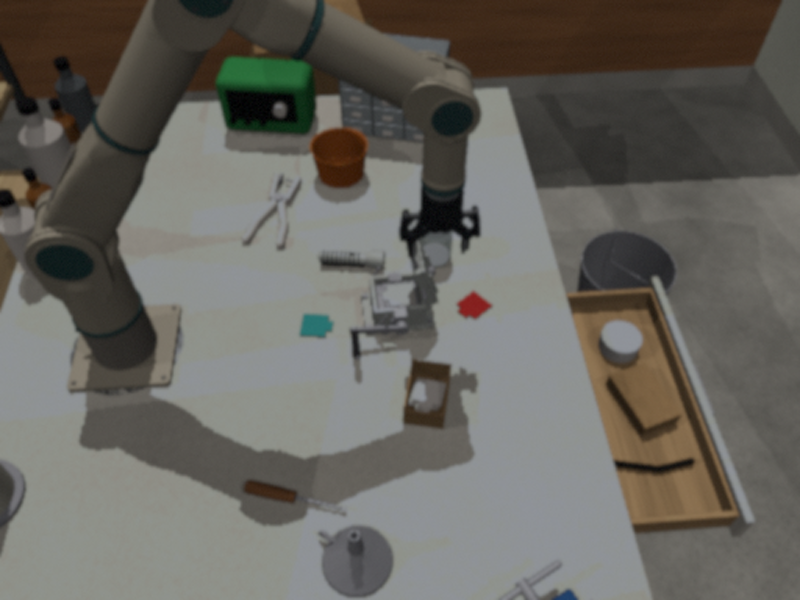

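The scene and side views show the press under the gripper with its lid upright: side about (395,305), lever handle about (355,343), torch (352,260), tag box (428,395), jar (435,250). I'll zoom in next.

```bash
python3 - <<'E'
import cv2,numpy as np
s=cv2.imread("pics/side0.png")[155:275,200:320]; c=cv2.imread("pics/scene0.png")[155:255,215:295]
a=cv2.resize(s,None,fx=5,fy=5,interpolation=cv2.INTER_CUBIC)[:600,:450]
w=cv2.imread("pics/wrist0.png")
o=np.zeros((600,800,3),np.uint8)
o[:, :400]=cv2.resize(s[:,20:100],(400,600),interpolation=cv2.INTER_CUBIC)
o[:500,400:]=cv2.resize(c,(400,500),interpolation=cv2.INTER_CUBIC)
cv2.imwrite("pics/comp.png",o)
cv2.imwrite("pics/w0.png",cv2.resize(w,(800,600)))
E
```

```text
(no output)
```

View pics/comp.png

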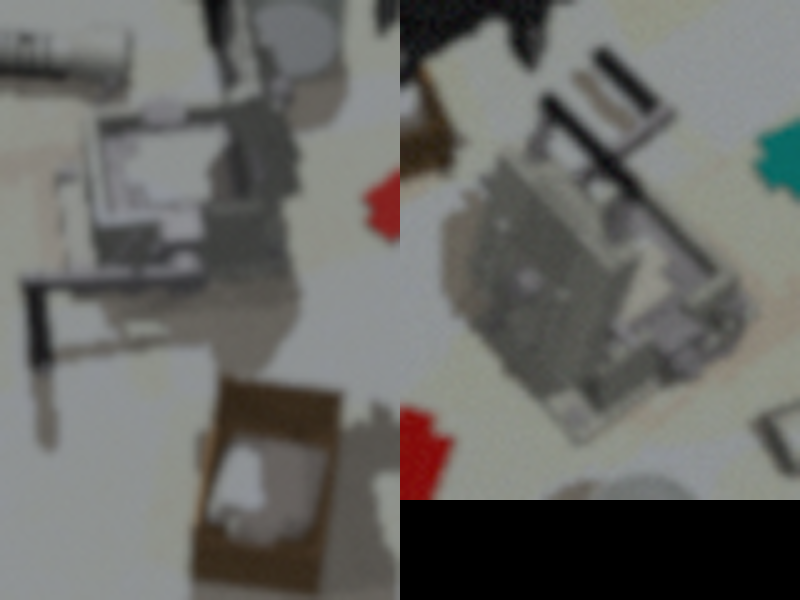

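View pics/w0.png

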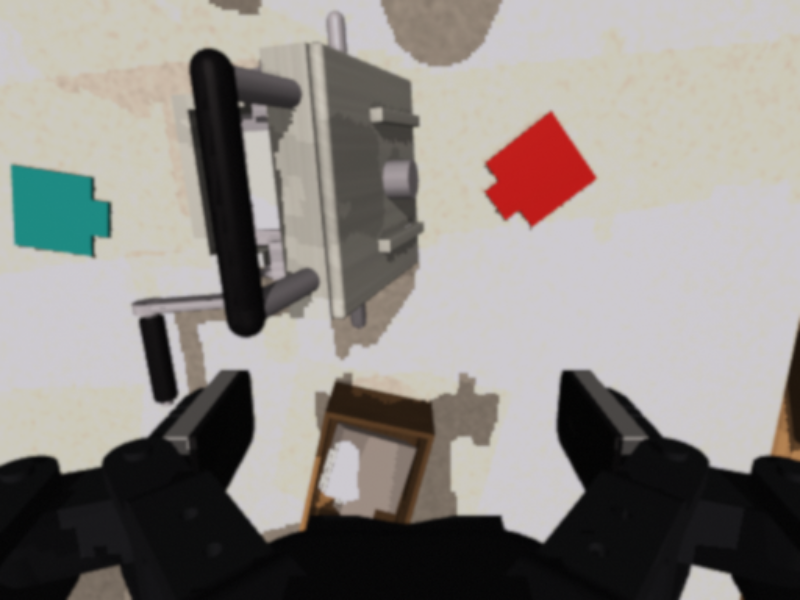

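The wrist view shows it best (800x600 px): lid handle bar from (210,65) to (247,320), lever handle from (152,318) to (163,397), lid upright. The jar is above the frame and the tag box is at (375,450). I'll fit the press pose.

```bash
cat > h.py <<'E'
import numpy as np
from scipy.optimize import least_squares
def load(n): return dict(np.load(f"pics/{n}.npz"))
def proj(d,X):
    c=d["R"]@X+d["t"]; p=d["K"]@c; return p[:2]/p[2]
def back(d,uv,z):
    r=d["R"].T@np.linalg.inv(d["K"])@np.array([uv[0],uv[1],1.]); o=-d["R"].T@d["t"]
    return o+r*(z-o[2])/r[2]
def world(p,X):
    px,py,w=p; c,s=np.cos(w),np.sin(w); return np.array([px+c*X[0]-s*X[1],py+s*X[0]+c*X[1],X[2]])
def bar(th,y=0,r=155,h=10): 
    c,s=np.cos(th),np.sin(th); return np.array([58-r*c+h*s,y,70+r*s+h*c])
E
python3 - <<'E'
from h import *
W,S,D=load("wrist0"),load("scene0"),load("side0")
k=1/1.5625
obs=[(W,(153,322),'l',-86),(W,(163,395),'l',-142),(D,(227.5,213),'l',-86),(D,(228,227),'l',-142),
 (W,(210,70),'b',1),(W,(247,318),'b',-1),(S,(245,175),'b',-1),(S,(280.5,211.5),'b',1)]
def f(p):
    r=[]
    for d,uv,t,y in obs:
        X=np.array([-shx+0,y,52]) if t=='l' else bar(p[3],y*p[4])
        if t=='l': X=np.array([p[5],y,52])
        u=np.array(uv)*(k if d is W else 1)
        r+=list(proj(d,world(p[:3],X))-u)
    return r
shx=0
s=least_squares(f,[600,100,0.05,1.5,35,-90]);print(np.round(s.x,3),np.round(s.fun,1))
p=s.x
print("bar mid",world(p[:3],bar(p[3])),"grip",world(p[:3],[p[5],-114,52]))
for n,d,uv,z in [("torch",D,(352,260),20),("jarbase",D,(435,262),0),("box",D,(428,395),25)]: print(n,back(d,np.array(uv)*k,z))
for X in [[-75,-55,10],[75,55,10],[-55,-50,70],[-55,50,70]]: print(proj(W,world(p[:3],X))/k, end=' ')
E
```

```text
[ 6.51168e+02  4.69200e+01  2.40000e-02  2.45000e-01  6.17130e+01
 -1.72738e+02] [-0.7  1.7  0.8  3.9 -0.2  1.3  0.4  1.7  2.  -3.3 -3.5 -0.2  3.6  6.5
 -6.1 -1.7]
bar mid [561.2388815   44.77915422 117.26831875] grip [481.1927491 -71.1586533  52.       ]
torch [480.94714072 191.26212717  20.        ]
jarbase [671.87350416 188.19923675   0.        ]
box [ 616.95876472 -180.45364705   25.        ]
[306.87852349 262.83232544] [518.45961763  96.84489585] [320.54446413 274.26749693] [308.69531528 100.31314116]
```

```bash
python3 - <<'E'
from h import *
W,S,D=load("wrist0"),load("scene0"),load("side0")
k=1/1.5625
for d in (W,S,D): print("cam",np.round(-d["R"].T@d["t"]))
a,b=back(W,np.array((152,316))*k,52),back(W,np.array((163,400))*k,52);print(a,b,np.linalg.norm(a-b))
a,b=back(D,(227.5,212),52),back(D,(228,228),52);print("side",a,b,np.linalg.norm(a-b))
# scene lever handle
a,b=back(S,(215+200/5,155+50/5),52),back(S,(215+255/5,155+105/5),52);print("scene",a,b,np.linalg.norm(a-b))
obs=[((152,319),'l',-84),((163,397),'l',-144),((212,70),'b',1),((245,318),'b',-1)]
g=lambda th:None
for yaw in (0.13,):
  # press from lever: axis x = front-of? assume grip world known; lever axis x offset ax unknown
  pass
# shell rim front corners: view rim behind bar; print bar line at various heights
for z in (190,200,210,220,230,240):
  a,b=back(W,np.array((212,62))*k,z),back(W,np.array((246,326))*k,z);print(z,np.round((a+b)/2,1),np.linalg.norm(a-b),np.arctan2(-(a-b)[0],(a-b)[1]))
E
```

```text
cam [649.  66. 373.]
cam [907. 476. 998.]
cam [ 504. -910. 1242.]
[481.3502997  -37.08921398  52.        ] [481.07049668 -98.28788337  52.        ] 61.19930902515832
side [481.50099768 -34.27439039  52.        ] [480.61925225 -96.27525645  52.        ] 62.00713561965337
scene [481.13255911 -95.33277301  52.        ] [478.3284389 -37.888769   52.       ] 57.51240463095039
190 [586.9  49.7 190. ] 92.5171887234315 0.04110229624520463
200 [590.3  50.6 200. ] 87.45165430393841 0.041102296245205644
210 [593.7  51.5 210. ] 82.38611988444534 0.0411022962452054
220 [597.1  52.4 220. ] 77.32058546495226 0.041102296245205124
230 [600.5  53.3 230. ] 72.25505104545918 0.04110229624520638
240 [604.   54.2 240. ] 67.1895166259661 0.04110229624520613
```

```bash
python3 - <<'E'
from h import *
W,S,D=load("wrist0"),load("scene0"),load("side0")
k=1/1.5625
sp=lambda x,y:(220+x/5,155+y/5)
for n,uv,z in [("rim fl",sp(92,120),70),("rim fr",sp(97,220),70),("rim br",sp(205,205),70),("base fl",sp(60,175),10),("base fr",sp(62,262),10),("lid top r",sp(272,100),180),("axis",sp(195,268),40)]: print(n,back(D,uv,z))
for n,uv,z in [("base fl",(178,95),10),("base fr",(195,238),10),("stub t",(335,20),70),("stub b",(358,318),70),("stub t",(335,20),40),("stub b",(358,318),40),("lid tl",(264,46),175),("lid bl",(290,290),175)]: print(n,back(W,np.array(uv)*k,z))
c=lambda x,y:(215+(x-400)/5,155+y/5)
for n,uv,z in [("base bl",c(585,442),10),("bar -y",c(548,98),220),("bar +y",c(730,285),70),("lid upper",c(500,165),170),("lid upper2",c(632,258),170)]: print("S",n,back(S,uv,z))
E
```

```text
rim fl [523.56945323  86.31220781  70.        ]
rim fr [522.20471601   1.50012351  70.        ]
rim br [592.79168472   8.39718619  70.        ]
base fl [499.89278733  89.34577887  10.        ]
base fr [497.82125015  14.4164288   10.        ]
lid top r [6.32103152e+02 3.24331262e-01 1.80000000e+02]
axis [584.15169704 -19.64718375  40.        ]
base fl [496.87665799 104.68627139  10.        ]
base fr [497.92254858   8.28056731  10.        ]
stub t [611.15772642 136.29601412  70.        ]
stub b [619.6266205  -32.44025586  70.        ]
stub t [607.38232981 143.23481795  40.        ]
stub b [616.69072421 -42.22785715  40.        ]
lid tl [598.76883381 103.61306178 175.        ]
lid bl [602.78959099  13.62848258 175.        ]
S base bl [644.82317078 114.67866035  10.        ]
S bar -y [598.57982236  15.95070159 220.        ]
S bar +y [529.63416894 104.32744057  70.        ]
S lid upper [627.16612331   8.32576107 170.        ]
S lid upper2 [603.04582097 100.09017236 170.        ]
```

Press comes out at about (574, 50), yaw about 0.02, with the lid at about 1.28 rad. Lid bar is at about (597, 52, 221) and lever grip at about (481, -66, 52), confirmed by all three cameras. I'll move above the bar.

Emit:
drive_tool --motion '[{"fingers": 0.6,"linear": [0,0,-0.03],"twist": 0},{"fingers": 0.6,"linear": [0.018,-0.018,0],"twist": 0},{"fingers": 0.6,"linear": [0.018,-0.018,0],"twist": 0},{"fingers": 0.6,"linear": [0.016,-0.017,0],"twist": 0},{"fingers": 0.6,"linear": [0,0,0],"twist": 0}]'

```text
clock: 0.57
eef_pos: [593.5, 56.9, 261.2]
tool_rot: [-3.138, -0.003, 1.576]
force: [0.2, 1.2, 0.0]
width: 51.3
gripper_force: 0.0
```

```bash
python3 - <<'E'
from cell import monitor,cams
import cv2,numpy as np
o=[]
d=cams.get_image("wrist"); np.savez("pics/wrist1.npz",**d); cv2.imwrite("pics/w1.png",cv2.resize(d["color"],(800,600)))
s=monitor.read_state();print(s["clock"],s["eef_pos"],s["width"])
E
```

```text
0.6167 [595.39862583  54.61609256 261.35707702] 51.08531187569665
```

View pics/w1.png

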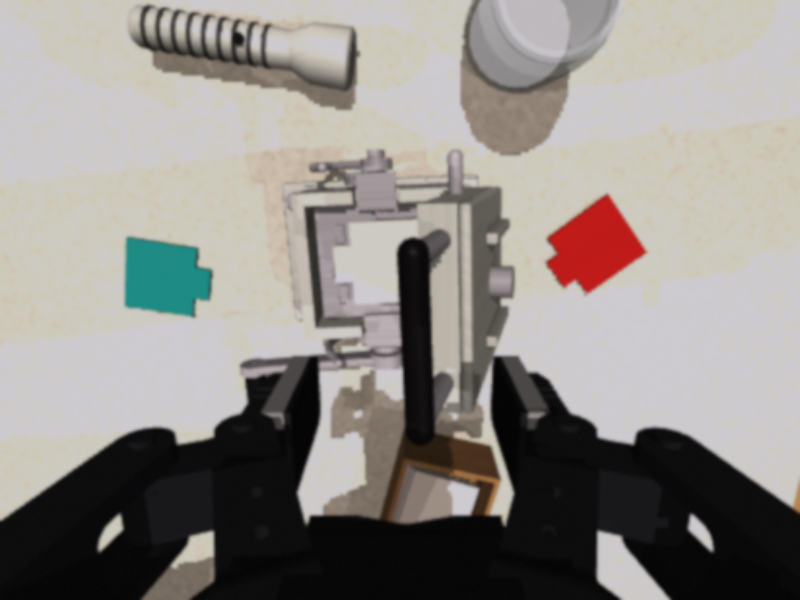

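The bar runs from (412,245) to (420,438), with the fingers straddling it in x. The lever shaft is at (375,160)–(385,355). Next I triangulate.

```bash
python3 - <<'E'
from h import *
A,B=load("wrist0"),load("wrist1"); k=1/1.5625
def f(X): return np.r_[proj(A,X[:3])*1.5625-(211,50),proj(A,X[3:])*1.5625-(246,335),proj(B,X[:3])*1.5625-(413,239),proj(B,X[3:])*1.5625-(420,445)]
s=least_squares(f,[597,90,220,597,15,220]);print(np.round(s.x,1),np.round(s.fun,1),(s.x[:3]+s.x[3:])/2)
for uv in [(375,160),(385,362),(385,345)]: print("shaft",back(B,np.array(uv)*k,40))
for n,uv,z in [("rim fl",(290,195),70),("rim fr",(315,338),70),("base fl",(284,183),10)]: print(n,back(B,np.array(uv)*k,z))
E
```

```text
[595.8  93.9 220.8 599.5  11.8 223.5] [-0.2  0.2 -0.3  0.6  0.2 -0.2  0.4 -0.7] [597.65210254  52.88144547 222.13569698]
shaft [571.32018693 120.17313056  40.        ]
shaft [577.70381717 -30.16129972  40.        ]
shaft [577.7542609  -16.23745366  40.        ]
rim fl [517.91918292  98.10653173  70.        ]
rim fr [5.30253175e+02 4.72783543e-02 7.00000000e+01]
base fl [500.29455152 102.61907605  10.        ]
```

Emit:
drive_tool --motion '[{"fingers": 0.6,"linear": [0,0,0.02],"twist": 0.04},{"fingers": 0.6,"linear": [0,0,0.02],"twist": 0},{"fingers": 0.6,"linear": [0,0,0.018],"twist": 0},{"fingers": 0.0,"linear": [0,0,0],"twist": 0},{"fingers": 0.0,"linear": [0,0,0],"twist": 0}]'

```text
clock: 1.03
eef_pos: [596.9, 51.1, 202.5]
tool_rot: [-3.14, 0.001, 1.53]
force: [0.0, 0.3, -0.2]
width: 28.0
gripper_force: 0.0
```

Emit:
drive_tool --motion '[{"fingers": 0.0,"linear": [0,0,0],"twist": 0},{"fingers": 0.0,"linear": [0,0,0],"twist": 0},{"fingers": 0.0,"linear": [0,0,0],"twist": 0}]'

```text
clock: 1.28
eef_pos: [598.0, 51.5, 204.4]
tool_rot: [3.139, 0.001, 1.532]
force: [0.4, -0.6, -0.0]
width: 9.7
gripper_force: 57.9
```

Emit:
drive_tool --motion '[{"fingers": 0.0,"linear": [0,0,0],"twist": -0.08},{"fingers": 0.0,"linear": [0,-0.009,0.0025],"twist": 0},{"fingers": 0.0,"linear": [0,-0.009,0.003],"twist": 0},{"fingers": 0.0,"linear": [0,-0.0105,0.0045],"twist": 0},{"fingers": 0.0,"linear": [0,-0.0105,0.0055],"twist": 0}]'

```text
clock: 1.7
eef_pos: [562.0, 48.6, 190.6]
tool_rot: [3.131, 0.002, 1.609]
force: [3.0, -3.7, 8.4]
width: 9.8
gripper_force: 60.8
```

Emit:
drive_tool --motion '[{"fingers": 0.0,"linear": [0,-0.0195,0.0127],"twist": 0},{"fingers": 0.0,"linear": [0,-0.0173,0.0156],"twist": 0},{"fingers": 0.0,"linear": [0,-0.0148,0.018],"twist": 0},{"fingers": 0.0,"linear": [0,-0.012,0.0199],"twist": 0},{"fingers": 0.0,"linear": [0,0,0],"twist": 0}]'

```text
clock: 2.12
eef_pos: [494.4, 45.8, 120.4]
tool_rot: [3.14, 0.002, 1.609]
force: [3.3, -5.6, -7.2]
width: 10.1
gripper_force: 62.2
```

Emit:
drive_tool --motion '[{"fingers": 0.0,"linear": [0,-0.0088,0.0216],"twist": 0},{"fingers": 0.0,"linear": [0,-0.0055,0.0226],"twist": 0},{"fingers": 0.0,"linear": [0,-0.0012,0.008],"twist": 0},{"fingers": 0.0,"linear": [0,-0.0005,0.006],"twist": 0},{"fingers": 0.0,"linear": [0,0,0.002],"twist": 0}]'

```text
clock: 2.53
eef_pos: [478.7, 45.1, 61.2]
tool_rot: [-3.141, 0.002, 1.609]
force: [-1.6, -5.9, 2.8]
width: 9.8
gripper_force: 66.3
```

Emit:
drive_tool --motion '[{"fingers": 0.0,"linear": [0,0,0.002],"twist": 0},{"fingers": 0.0,"linear": [0,0,0],"twist": 0}]'

```text
clock: 2.7
eef_pos: [478.6, 45.1, 59.5]
tool_rot: [-3.141, 0.002, 1.609]
force: [-0.8, -5.6, -3.2]
width: 9.9
gripper_force: 65.7
```

Emit:
drive_tool --motion '[{"fingers": 0.0,"linear": [0,0,0.002],"twist": 0},{"fingers": 0.0,"linear": [0,0,0.002],"twist": 0},{"fingers": 0.0,"linear": [0,0,0],"twist": 0}]'

```text
clock: 2.95
eef_pos: [478.6, 45.1, 58.8]
tool_rot: [3.14, 0.002, 1.608]
force: [-8.0, -5.8, 32.6]
width: 10.0
gripper_force: 69.6
```

```bash
python3 - <<'E'
from cell import monitor,cams
import cv2,numpy as np
s=monitor.read_state();print(s["clock"],s["eef_pos"],s["force"])
d=cams.get_image("side");np.savez("pics/side2.npz",**d);a=d["color"][150:250,205:305];e=cams.get_image("wrist");np.savez("pics/wrist2.npz",**e)
o=np.zeros((400,800,3),np.uint8);o[:,:400]=cv2.resize(a,(400,400),interpolation=2);o[:300,400:]=cv2.resize(e["color"],(400,300))
cv2.imwrite("pics/c2.png",o)
E
```

```text
2.95 [478.64145131  45.07234409  58.76168168] [-7.97368753 -5.77193383 32.58124487]
```

View pics/c2.png

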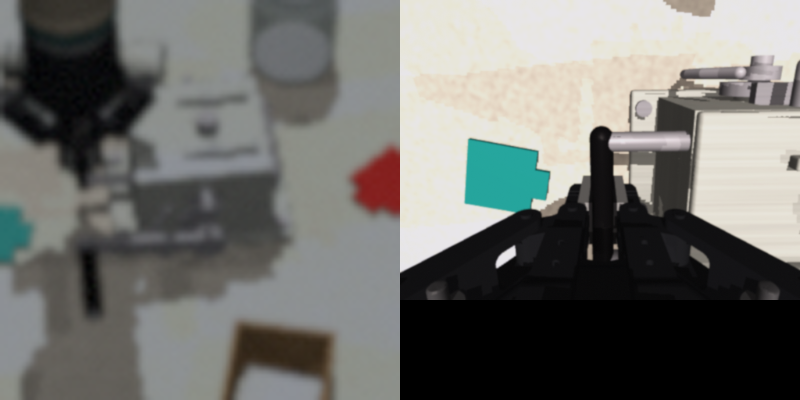

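The lid is shut: it sits level over the base, and the upward force rose to 32 N at the rim stop. The lever is still down. I'll release the bar and go to the lever.

Emit:
drive_tool --motion '[{"fingers": 0.35,"linear": [0,0,0],"twist": 0},{"fingers": 0.35,"linear": [0,0,0],"twist": 0},{"fingers": 0.35,"linear": [0,0,-0.015],"twist": 0},{"fingers": 0.35,"linear": [0,0,-0.025],"twist": 0},{"fingers": 0.35,"linear": [0,0,-0.02],"twist": 0}]'

```text
clock: 3.47
eef_pos: [479.0, 47.6, 116.4]
tool_rot: [3.141, -0.0, 1.61]
force: [0.4, 0.7, -1.1]
width: 29.9
gripper_force: 0.0
```

Emit:
drive_tool --motion '[{"fingers": 0.5,"linear": [-0.035,0,-0.01],"twist": 0},{"fingers": 0.5,"linear": [-0.038,0,0],"twist": 0},{"fingers": 0.5,"linear": [-0.038,-0.0015,0],"twist": 0},{"fingers": 0.5,"linear": [0,0,0],"twist": 0},{"fingers": 0.5,"linear": [0,0,0],"twist": 0}]'

```text
clock: 3.88
eef_pos: [481.9, -66.5, 125.7]
tool_rot: [3.14, 0.001, 1.604]
force: [-0.6, 0.6, 0.2]
width: 42.5
gripper_force: 0.0
```

```bash
python3 - <<'E'
from cell import monitor,cams
import cv2,numpy as np
e=cams.get_image("wrist");np.savez("pics/wrist3.npz",**e);cv2.imwrite("pics/w3.png",cv2.resize(e["color"],(800,600)))
s=monitor.read_state();print(s["clock"],s["eef_pos"],s["force"])
E
```

```text
3.9333 [481.85997546 -64.25703231 125.55428649] [ 0.59079992 -0.04292423 -0.33584957]
```

View pics/w3.png

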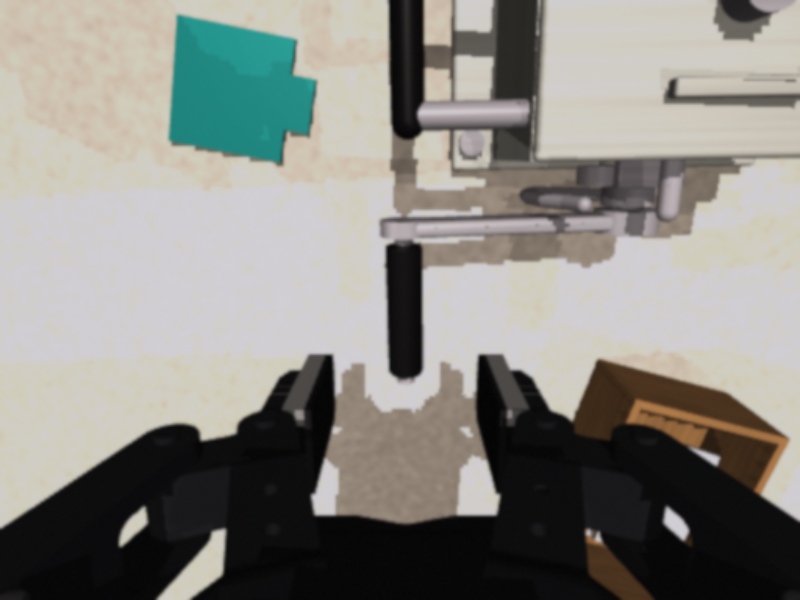

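```bash
python3 - <<'E'
from h import *
W=load("wrist3");k=1/1.5625
for n,uv,z in [("h in",(404,242),52),("h out",(405,376),52),("shaft arm",(632,225),40),("bar end",(406,118),80),("lid fr corner",(537,160),94)]: print(n,back(W,np.array(uv)*k,z))
E
```

```text
h in [480.26827442 -36.51543147  52.        ]
h out [482.85219242 -98.78927672  52.        ]
shaft arm [582.36495379 -27.33550472  40.        ]
bar end [479.3128704  12.047748   80.       ]
lid fr corner [523.12227371  -0.54156723  94.        ]
```

The handle mid is at about (481.5, -67.6), right under the gripper. I'll descend and grip.

Emit:
drive_tool --motion '[{"fingers": 0.5,"linear": [-0.002,0,0.03],"twist": 0},{"fingers": 0.5,"linear": [0,0,0.03],"twist": 0},{"fingers": 0.5,"linear": [0,0,0.022],"twist": 0},{"fingers": 0.5,"linear": [0,0,0.009],"twist": 0},{"fingers": 0.0,"linear": [0,0,0],"twist": 0}]'

```text
clock: 4.35
eef_pos: [480.4, -63.7, 32.6]
tool_rot: [-3.138, -0.001, 1.613]
force: [0.3, -0.1, -0.2]
width: 32.0
gripper_force: 0.0
```

Emit:
drive_tool --motion '[{"fingers": 0.0,"linear": [0,0,0],"twist": 0},{"fingers": 0.0,"linear": [0,0,0],"twist": 0},{"fingers": 0.0,"linear": [0,0,0],"twist": 0},{"fingers": 0.0,"linear": [0,0,0],"twist": 0}]'

```text
clock: 4.68
eef_pos: [481.7, -64.7, 35.2]
tool_rot: [3.141, -0.001, 1.612]
force: [-0.5, 2.9, -3.7]
width: 14.1
gripper_force: 58.5
```

Emit:
drive_tool --motion '[{"fingers": 0.0,"linear": [0,0.0036,-0.0171],"twist": 0},{"fingers": 0.0,"linear": [0,0.0065,-0.0162],"twist": 0},{"fingers": 0.0,"linear": [0,0.0092,-0.0148],"twist": 0},{"fingers": 0.0,"linear": [0,0.0117,-0.013],"twist": 0},{"fingers": 0.0,"linear": [0,0,0],"twist": 0}]'

```text
clock: 5.1
eef_pos: [514.6, -63.1, 97.9]
tool_rot: [3.138, -0.001, 1.612]
force: [-1.6, 4.5, -6.5]
width: 14.2
gripper_force: 59.6
```

Emit:
drive_tool --motion '[{"fingers": 0.0,"linear": [0,0.0137,-0.0107],"twist": 0},{"fingers": 0.0,"linear": [0,0.0154,-0.0082],"twist": 0},{"fingers": 0.0,"linear": [0,0.0166,-0.0054],"twist": 0},{"fingers": 0.0,"linear": [0,0.0173,-0.0024],"twist": 0},{"fingers": 0.0,"linear": [0,0.004,0],"twist": 0}]'

```text
clock: 5.52
eef_pos: [578.3, -60.0, 122.7]
tool_rot: [-3.138, -0.002, 1.612]
force: [-8.0, 5.5, 10.8]
width: 14.3
gripper_force: 62.2
```

Emit:
drive_tool --motion '[{"fingers": 0.0,"linear": [0,0,0],"twist": 0},{"fingers": 0.0,"linear": [0,0,0],"twist": 0},{"fingers": 0.0,"linear": [0,0,0],"twist": 0}]'

```text
clock: 5.77
eef_pos: [577.7, -60.0, 122.8]
tool_rot: [-3.139, -0.002, 1.612]
force: [-4.6, 4.5, 5.7]
width: 14.0
gripper_force: 61.9
```

```bash
python3 - <<'E'
from cell import monitor,cams
import cv2,numpy as np
s=monitor.read_state();print(s["clock"],s["eef_pos"],s["force"],s["width"],s["gripper_force"])
d=cams.get_image("side");np.savez("pics/side4.npz",**d);a=d["color"][130:270,210:330];e=cams.get_image("wrist")
o=np.zeros((560,800,3),np.uint8);o[:,:400]=cv2.resize(a,(400,467),interpolation=2)[:560] if 0 else 0
o[:467,:400]=cv2.resize(a,(400,467),interpolation=2);o[:300,400:]=cv2.resize(e["color"],(400,300))
cv2.imwrite("pics/c4.png",o)
E
```

```text
5.7667 [577.7230639  -60.04828258 122.76313554] [-4.61315769  4.46881693  5.65738218] 14.026877542001404 61.850634813308716
```

View pics/c4.png

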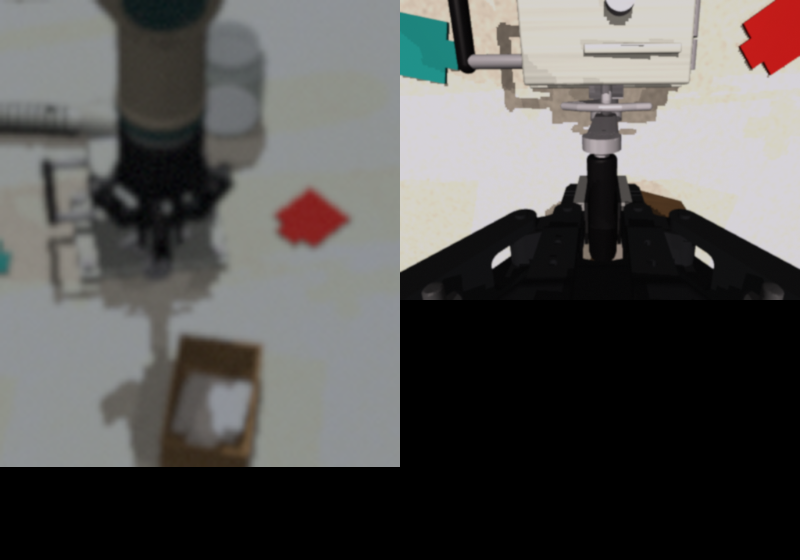

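The lever stands upright in the wrist view, with its arm foreshortened to a point under the handle at (601,165), and the lid is flat. I'll nudge it 2 mm towards the centre and let it settle.

Emit:
drive_tool --motion '[{"fingers": 0.0,"linear": [0,0.002,0],"twist": 0},{"fingers": 0.0,"linear": [0,0,0],"twist": 0},{"fingers": 0.0,"linear": [0,0,0],"twist": 0},{"fingers": 0.0,"linear": [0,0,0],"twist": 0},{"fingers": 0.0,"linear": [0,0,0],"twist": 0}]'

```text
clock: 6.28
eef_pos: [578.6, -60.0, 122.7]
tool_rot: [-3.137, -0.002, 1.611]
force: [-5.8, 5.0, 7.7]
width: 13.8
gripper_force: 62.0
```

```bash
python3 - <<'E'
from cell import monitor,ctrl
s=monitor.read_state();print(s["clock"],s["eef_pos"],s["force"],s["gripper_force"],abs(s["qd"]).max())
if abs(s["eef_pos"][0]-579.8)<4: print(ctrl.finish_job())
E
```

```text
6.2833 [578.64656874 -60.02361619 122.74678271] [-5.83911973  5.02106263  7.6657822 ] 61.9803249835968 0.001799387061294209
the job is handed in; nothing more can be done
None
```

I shut the lid, swung the lever to about straight up and handed the job in with it still gripped (about 62 N at the pads). The hand-in gave no verdict, and I had no direct reading of the tag's force on the type.

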